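# Roll the tiles of a pan rest home

### The arm

A 6-joint arm with a two-finger parallel gripper is mounted at the origin on a cart in front of the work surface, level with it; the furniture and walls round the work are solid. World frame = base frame: x ahead of the robot, y to its left, z up, the work surface at z = 0. Lengths are in m, angles in rad, forces in N, time in s.
With the tool pointing down it reaches from about 0.25 to 0.8 m from the base axis. Payload 8.5 kg.
Tool frame: the origin (TCP) lies at the very end of the fingers, on their centre line; the grasp point (between the pads) lies 19 mm behind it; z points along the fingers, y is the line along which they close (so a half turn about z gives the same grasp; the last joint's range is limited). The gripper opens to 85 mm and grips with 20 to 120 N. Pads are 22 mm wide; open, the fingers measure 114 mm over their backs; the gripper's body (76 mm by 85 mm) begins 54 mm behind the grasp point. The pads swing forward as they close: fully open they stand 13 mm farther back than shut.
Start: joints at [-1.299, 0.238, -0.013, 1.319, 0, 1.571], TCP at [0.141, -0.506, 0.207] pointing down, gripper open.
Joint ranges: [-2.66, 2.66], [-1.03, 1.9], [-1.14, 1.46], [-1.82, 2.27], [-1.45, 1.34], [-3.14, 3.14]. Speed limits (rad/s): [2.22, 2.22, 2.79, 3.14, 3.14, 3.14].

### API

Orientations are given as a rotation vector (axis times angle).
In Python, from bench import arm, cams gives the robot as it stands. The module is installed in compiled form; this text tells all that it offers.
- The arm moves only by the tool carry_out, never from a script. Its argument "increments" is text: rows parted by semicolons, each of 7 numbers parted by spaces: the finger opening in m, from 0 to 0.0854, then the shift along the tool's x, y, z in m, then the turn, a rotation vector about the tool's x, y, z in degrees. In form: claw tx ty tz ax ay az; .... A call has 1 to 10 rows; each row shifts and turns the commanded pose from where the row before left it, along the tool's axes as they then stand; what a row does not reach is not made up. A row lasts 1/12 s, in which the tool goes at most 41.7 mm and 7.16 degrees, less where a joint would pass 70% of its speed; a pose out of reach is approached as far as the arm can. A call with a gripper value outside its range is refused whole. The fingers move at their own pace and stop on an object; "newtons" is the grip in N (left out, the last holds). Time passes only in rows, so rows that do not move let the fingers close. It gives the time, the measured TCP pose, the force, the opening and the grip force at its end, in the units of the state.
- arm.state(): the state, without advancing time (a new reading comes with each control period).
- cams.camera(name): name is "side" or "top"; returns (picture, depth): 400x640x3 uint8, red, green, blue; 400x640 float32, m along the optical axis (not along the pixel's ray), 0 where there is no reading.
- cams.camera_params(name): a dict with "fx", "fy", "cx", "cy" (pixels), "extrinsics" (4x4, takes a point from world to camera coordinates). Camera axes: x right, y down, z forward; pixel columns grow to the right and rows downward; lengths in m; the calibration is good to about 2 mm. A picture is of the moment at which its call begins. camera_params takes no time and is no camera call.
- arm.job_done(): hands the job in; it is judged then, once.
The state is a dict: "clock": time; "joint_positions": joint angles; "joint_vel": joint speeds; "joint_torque": joint torques, N m; "tool_pos": TCP position; "ee_rot": TCP orientation; "ft_force": force on the tool from outside, world axes, zero at the start; "torque": the same for the moment, N m; "gripper_width": finger opening in m; "grip_force": force on a finger pad.
Only numpy, scipy, OpenCV 4.12 (cv2) and the standard library are available. Lean on these libraries where they do the work, as an engineer would, in place of code of your own. Each camera call takes 0.05 s, during which the arm holds its last target. There are 200 camera calls.

### The job

The tiles of the steel pan rest have been put in loosely and stand proud, and nobody has measured how high the tray stands on its screw feet. Take the hand roller that leans in its stand under the spice shelf, roll both lanes of tiles with firm, steady pressure (about 20 N; the tiles crack above 45 N) until every tile is fully home, and lay the roller back in its stand. Do it with the roller, keep the gripper itself off the pan rest, and leave the mug and the two jars alone.

Things in the scene. Friction and masses are not known exactly. Their poses are not given: they have to be found in the camera images.
- pan_rest: Pan rest: stainless-steel tray, 182 mm long (its x) by 158 mm wide (y), on four screw feet that stay put on the worktop, with eight terracotta tiles, each 40 mm (x) by 70 mm (y), in two lanes of four along x, left lane toward +y. Origin: on the worktop under its centre, z up; at zero yaw x points away from the robot. The screws set the tray's height and slope, which this pose does not tell.
- left_lane (a point): On the worktop under the middle of the left lane (y = +36 mm of the pan rest); axes as the pan rest's. Tile centres at x = -63, -21, +21, +63 mm (1 to 4), 2 mm gaps. Top face of a tile fully home: somewhere 23 to 37 mm above this point, 2 mm over the tray's rim, the tray sloping up to 2 degrees along x (find by feel); the tray is rigid and does not give under the roller.
- right_lane (a point): The same for the right lane (y = -36 mm of the pan rest).
- roller: Loose hand roller, 0.35 to 0.8 kg: oak grip, steel yoke, free-turning rubber drum (axis y). Origin: on the drum axis, yoke unsprung; z points up the grip. The yoke's cross bar (10 x 14 mm, 120 mm long along y) is 35 mm above the drum axis. It springs up into the grip along z: 4 N preload, then about 8 N per mm, 8 mm of travel. It starts leaning 35 degrees toward the stand's -x.
- grip (a point): Centre of the roller's paddle grip, 87.5 mm up its z from the drum axis; axes as the roller's. The grip is a block 22 mm thick (x), 92 mm wide (y), 55 mm tall (z, 60 to 115 mm above the drum axis): take it across the 22 mm, with the fingers along its -z, so tilted while it leans.
- drum_centre (a point): Centre of the roller's drum (40 mm diameter, 66 mm long along y), on its axis, carried by the yoke: moves with the spring. Axes as the roller's.
- roller_drum (a joint): Angle by which the drum has turned in its yoke, rad; 0 at the start. Its sign gives the direction of rolling.
- roller_stand: Fixed small wooden organiser, 180 mm (x) by 168 mm (y). On its 10 mm foot a trough (two steel bars 8 mm thick along y at x = -22 and +20.5 mm) for the drum, and two round posts, 10 mm thick, 60 mm high, at x = -29, y = +-51 mm, on which the ends of the roller's cross bar lean. Origin: on the worktop below the drum axis of the rested roller, z up; at zero yaw the grip leans toward the robot.
- stand_seat (a point): Where the drum centre lies when the roller rests in its stand, 30 mm over the worktop; axes as the stand's. Above it is the organiser's spice shelf (x from -25 to +93 mm, underside 185 mm and spice jars up to 301 mm over the worktop), which an upright gripper at the grip would hit: draw the roller out along its own z and slide it back in the same way.
- mug_b: White mug, 83 mm diameter with handle, 94 mm tall; bystander. Origin: centre of its underside.
- candle_jar: Glass candle jar, 76 mm diameter, 90 mm tall; bystander. Origin: centre of its underside.
- jam_jar: Jam jar, 65 mm diameter, 83 mm tall; bystander. Origin: centre of its underside.
- tile_left_1 (a joint): How far tile number 1 of the left lane stands proud, m, above the tray's seat: 0 fully home, up to 0.006. It is a stiff push fit that gives way slowly under more than 10 N (about 25 mm/s at 20 N) and stays where it is left.
- tile_left_2 (a joint): How far tile number 2 of the left lane stands proud, m, above the tray's seat: 0 fully home, up to 0.006. It is a stiff push fit that gives way slowly under more than 10 N (about 25 mm/s at 20 N) and stays where it is left.
- tile_left_3 (a joint): How far tile number 3 of the left lane stands proud, m, above the tray's seat: 0 fully home, up to 0.006. It is a stiff push fit that gives way slowly under more than 10 N (about 25 mm/s at 20 N) and stays where it is left.
- tile_left_4 (a joint): How far tile number 4 of the left lane stands proud, m, above the tray's seat: 0 fully home, up to 0.006. It is a stiff push fit that gives way slowly under more than 10 N (about 25 mm/s at 20 N) and stays where it is left.
- tile_right_1 (a joint): How far tile number 1 of the right lane stands proud, m, above the tray's seat: 0 fully home, up to 0.006. It is a stiff push fit that gives way slowly under more than 10 N (about 25 mm/s at 20 N) and stays where it is left.
- tile_right_2 (a joint): How far tile number 2 of the right lane stands proud, m, above the tray's seat: 0 fully home, up to 0.006. It is a stiff push fit that gives way slowly under more than 10 N (about 25 mm/s at 20 N) and stays where it is left.
- tile_right_3 (a joint): How far tile number 3 of the right lane stands proud, m, above the tray's seat: 0 fully home, up to 0.006. It is a stiff push fit that gives way slowly under more than 10 N (about 25 mm/s at 20 N) and stays where it is left.
- tile_right_4 (a joint): How far tile number 4 of the right lane stands proud, m, above the tray's seat: 0 fully home, up to 0.006. It is a stiff push fit that gives way slowly under more than 10 N (about 25 mm/s at 20 N) and stays where it is left.

How it is judged:
On the way:
1. the roller is rolled (drum turned by at least 2 rad) while it presses on the pan rest with more than 6 N (contact force between roller and pan_rest above 6 N and (value of joint roller_drum above 2 rad or value of joint roller_drum below -2 rad)), for 0.1 s.
At the end, for the whole second after the job is handed in: All eight tiles are home within 1.5 mm; the roller lies at rest in its stand, its drum centre within 12 mm of the seat, its grip leaning 26 to 46 degrees from vertical on the posts, released (value of joint each of tile_left_1, tile_left_2, tile_left_3, tile_left_4, tile_right_1, tile_right_2, tile_right_3, tile_right_4 below 0.0015 m and distance between drum_centre and stand_seat below 0.012 m and angle between roller's own z axis and vertical between 0.45 and 0.8 rad and z of roller in the frame of roller_stand below 0.036 m and contact force between roller and roller_stand above 1 N and linear speed of roller below 0.02 m/s); the robot touches nothing.
It fails at once if the roller presses on the pan rest with more than 45 N (contact force between roller and pan_rest above 45 N).
It fails at once if the gripper or arm touches the pan rest (contact force between any of the fingers, the arm and pan_rest above 1 N).
It fails at once if the mug is moved more than 30 mm (distance of mug_b from where it was at the start of the episode above 0.03 m).
It fails at once if the candle jar is moved more than 30 mm (distance of candle_jar from where it was at the start of the episode above 0.03 m).
It fails at once if the jam jar is moved more than 30 mm (distance of jam_jar from where it was at the start of the episode above 0.03 m).
It also fails if it takes over 70 s, if anything falls off the work surface, if the arm or the gripper's body presses on something with over 40 N, if the wrist force passes 120 N, or if a joint passes its speed limit or range.

## Working session

There is one attempt and no reset: what is moved stays moved. The work goes in short steps, Python scripts to look and compute and a tool call to move; the robot and the scene stay as the last step left them, time stands still between calls to the robot, and variables do not carry over. Pictures are saved under pics/ and viewed, at most 10 in all, crops included, and the job is handed in when it is done.

Besides the shell and the picture viewer there is one more tool, called after "Request:" as name(argument=value, ...) on one line, values as JSON. carry_out: Moves the arm, as the interface text tells. Its arguments: {"type":"object","properties":{"increments":{"type":"string"},"newtons":{"type":"number"}},"required":["increments"]}

```bash
mkdir -p pics; cat > h.py <<'E'
import numpy as np, cv2
from scipy.spatial.transform import Rotation as R
from bench import arm, cams
def cloud(name):
    im,d=cams.camera(name); p=cams.camera_params(name)
    v,u=np.indices(d.shape); c=np.stack([(u-p['cx'])/p['fx']*d,(v-p['cy'])/p['fy']*d,d],-1)
    E=np.array(p['extrinsics']); w=(c-E[:3,3])@E[:3,:3]
    w[d<=0]=np.nan
    return im,w
E
python3 - <<'E'
from h import *
for n in ('top','side'):
    im,w=cloud(n); np.savez(f'{n}.npz',im=im,w=w); cv2.imwrite(f'pics/{n}0.png',im[:,:,::-1])
    p=cams.camera_params(n);E=np.array(p['extrinsics']);print(n,-E[:3,:3].T@E[:3,3],E[:3,:3],p['fx'])
s=arm.state();print(s)
E
```

```text
top [0.52930149 0.03058606 1.25702405] [[ 0.01330479 -0.99970739  0.02020205]
 [-0.99820949 -0.01445774 -0.05804118]
 [ 0.05831627 -0.01939365 -0.99810976]] 367.28271159348424
side [0.31800611 1.07361765 0.75440164] [[-0.96254857 -0.27074563  0.01403746]
 [-0.15006553  0.48895684 -0.85930294]
 [ 0.22578881 -0.82922736 -0.5112743 ]] 483.57450539206593
{'clock': 0.1, 'joint_positions': array([-1.29897500e+00,  2.38750269e-01, -1.41932654e-02,  1.31922650e+00,
       -9.66310168e-06,  1.57075764e+00]), 'joint_vel': array([ 0.0005919 , -0.00024264,  0.00372925, -0.00347945,  0.00073317,
       -0.00068196]), 'joint_torque': array([ 4.24482660e-04, -5.39722359e+01,  3.46997130e+01,  1.34101143e-02,
       -5.79964262e-05, -1.24503224e-06]), 'tool_pos': array([ 0.14083656, -0.50530964,  0.20611741]), 'ee_rot': array([-3.11126655e+00, -4.25538612e-01,  3.07233092e-04]), 'ft_force': array([0.06155765, 0.08552588, 0.01659161]), 'torque': array([-0.00326471,  0.04095488,  0.01253765]), 'grip_force': 0.0, 'gripper_width': 0.08544704788987412}
```

View pics/top0.png

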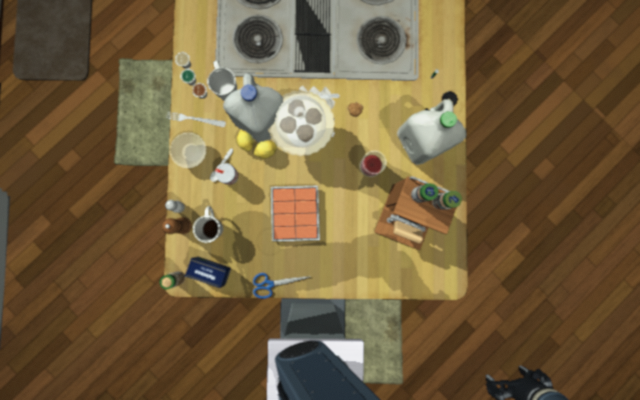

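View pics/side0.png

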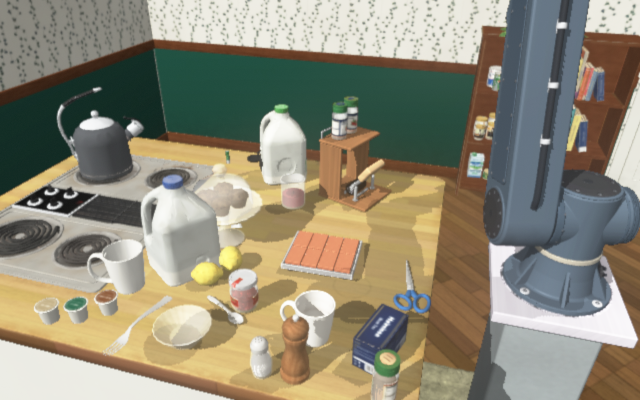

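The top view shows the tiles at (295,213), the organiser at (418,212) with the grip at (408,230), the mug at (207,228), the jam jar at (225,170) and the candle jar at (372,163). The side view shows the roller leaning at about (362,180).

```bash
python3 - <<'E'
from h import *
for n in ('top','side'):
    z=np.load(n+'.npz'); im,w=z['im'],z['w']
    hsv=cv2.cvtColor(im,cv2.COLOR_RGB2HSV)
    m=cv2.inRange(hsv,(3,120,120),(11,255,255))
    if n=='top': m[:,:265]=0; m[:,325:]=0; m[:180]=0;m[250:]=0
    else: m[:225]=0;m[280:]=0;m[:,:275]=0;m[:,370:]=0
    P=w[m>0];P=P[np.isfinite(P).all(1)]
    A=np.c_[P[:,:2],np.ones(len(P))];c=np.linalg.lstsq(A,P[:,2],rcond=None)[0]
    r=cv2.minAreaRect((P[:,:2]*1000).astype(np.float32))
    print(n,len(P),'rect',r,'plane',c,'z',np.percentile(P[:,2],[5,50,95]))
z=np.load('top.npz');im,w=z['im'],z['w']
# grip region + posts: height map crop
y0,y1,x0,x1=170,255,365,470
c=cv2.resize(im[y0:y1,x0:x1],None,fx=5.5,fy=5.5,interpolation=cv2.INTER_CUBIC)
cv2.imwrite('pics/c1.png',c[:,:,::-1])
for v in range(204,250,3): print(v,' '.join('%4d'%(w[v,u,2]*1000) if np.isfinite(w[v,u,2]) else '   .' for u in range(374,444,3)))
z=np.load('side.npz');im,w=z['im'],z['w']
cv2.imwrite('pics/c2.png',cv2.resize(im[120:220,305:400],None,fx=6,fy=6,interpolation=cv2.INTER_CUBIC)[:,:,::-1])
E
```

```text
top 2033 rect ((574.491455078125, 77.31842041015625), (163.7399444580078, 139.8977813720703), 2.3568921089172363) plane [ 0.01479297 -0.00075216  0.02298314] z [0.02306409 0.03203371 0.03650099]
side 2043 rect ((576.05859375, 77.83605194091797), (165.12353515625, 148.96925354003906), 1.521807312965393) plane [ 0.01451429 -0.00586466  0.02411675] z [0.0285135  0.03210619 0.03502875]
204    0   -1    3    2   36   85  118  142  195  199  196  198  193  192  192  197  196  196  195  193  219  244  264  279
207    0    1    0    6    9    6   10  195  196  194  194  194  193  195  194  196  194  196  196  197  204  229  247    .
210    2    5    3   12    9   10    9  195  193  198  194  196  196  195  196  194  196  192  193  193  192  196  194  195
213    3    0    2   12    7    7    8  195  195  195  195  195  195  194  192  195  194  196  198  195  194  195  195  196
216   -1    1    9   12   12   11   68   60   47  196  195  194  196  197  195  195  193  196  194  196  198  196  194  192
219    0    0    8    9   13   36   61   64   63   60   54  187  194  196  198  198  198  192  
[... 568 characters left out ...]
  120  123  123  125  126  122  116  109   10    6    3    0    0    3    0    4
237    1   -4    4    0   11   11   14   10   10    8  119  120  126  121  128  121   12    1    0    3    1    0    0    0
240    2    0    0    0   -6    0   -2   12    8    9   10   15  113  121  122  126   12    1    1    3   -1   -2   -1   -1
243   -1   -2   -3    0    1   -2    0    7   -1    5   11    8   10   12   12  116    4    1    0    3    2    0    5    0
246    0    0    3   -2   -1   -2    0    0    1    4    2    0   11   13   14    7    3    5    3    2   -3    0    0    0
249    0   -2    1    0    0    0    0   -1    5    2    1    0    1    0    0    9   -1    0   -3    3   -3    0    3    0
```

View pics/c1.png

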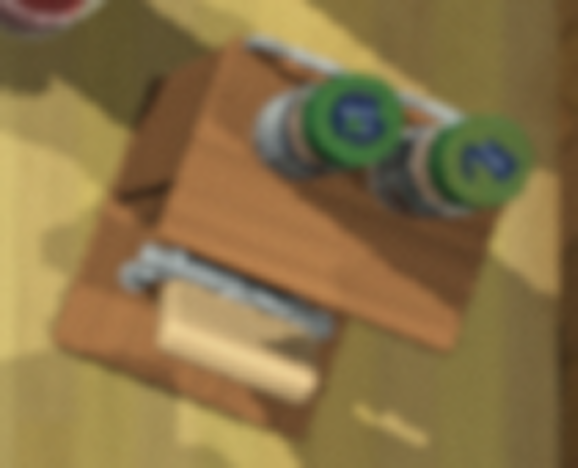

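View pics/c2.png

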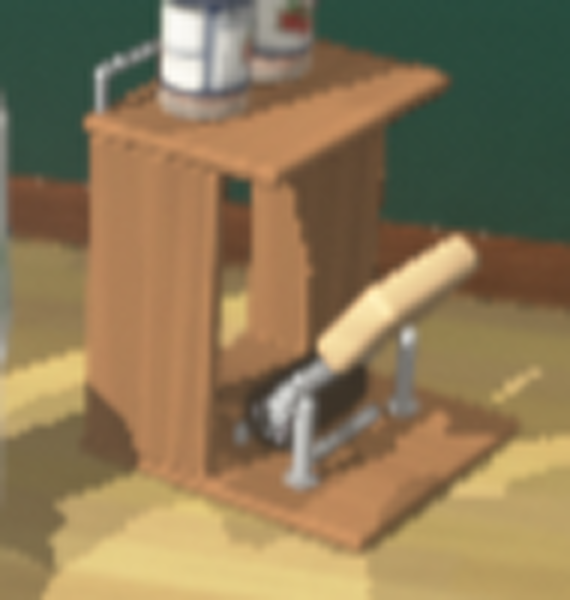

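The crops show the stand turned about -20°. The grip leans toward the robot, with the posts on both sides of it and the shelf edge just behind the cross bar.

```bash
python3 - <<'E'
from h import *
T=np.load('top.npz');S=np.load('side.npz')
w=T['w'];f=np.nan_to_num(w,nan=-9)
m=(abs(f[:,:,2]-.195)<.006);m[:,:370]=0;m[:,470:]=0;m[:170]=0;m[255:]=0
P=w[m];r=cv2.minAreaRect((P[:,:2]*1000).astype(np.float32));print('shelf',r,np.median(P[:,2]));print(cv2.boxPoints(r))
G=[]
for n,Z,box in(('top',T,(216,246,390,425)),('side',S,(155,200,350,390))):
    w=np.nan_to_num(Z['w'],nan=-9);im=Z['im'];y0,y1,x0,x1=box
    hs=cv2.cvtColor(im,cv2.COLOR_RGB2HSV)
    mm=np.zeros(im.shape[:2],bool);mm[y0:y1,x0:x1]=1
    mm&=(w[:,:,2]>.075)&(w[:,:,2]<.14)&(abs(w[:,:,0]-.52)<.12)&(abs(w[:,:,1]+.23)<.12)
    P=w[mm];print(n,len(P),P.mean(0));
    c=P.mean(0);U,s,V=np.linalg.svd(P-c,full_matrices=False);print(V,s/np.sqrt(len(P)))
    rr=cv2.minAreaRect((P[:,:2]*1000).astype(np.float32));print(rr)
    np.save(f'grip_{n}.npy',P)
for n,Z in(('top',T),('side',S)):
    w=np.nan_to_num(Z['w'],nan=-9)
    m=(abs(w[:,:,2]-.010)<.004)&(w[:,:,0]>.44)&(w[:,:,0]<.7)&(w[:,:,1]<-.1)&(w[:,:,1]>-.4)
    P=w[m];print('foot',n,len(P),cv2.minAreaRect((P[:,:2]*1000).astype(np.float32)),P[:,:2].min(0),P[:,:2].max(0))
E
```

```text
shelf ((596.813720703125, -311.13568115234375), (168.1901397705078, 116.70634460449219), 69.06527709960938) 0.19545530990146517
[[ 512.2651  -368.82965]
 [ 621.2674  -410.5293 ]
 [ 681.36237 -253.44171]
 [ 572.36005 -211.74207]]
top 412 [ 0.51842588 -0.27772465  0.11338883]
[[-0.36618497 -0.9301126   0.02826873]
 [-0.67800751  0.28749207  0.67650138]
 [ 0.63734949 -0.22855823  0.73589861]] [0.02626476 0.0178325  0.00481136]
((522.548583984375, -280.691650390625), (90.32123565673828, 53.533164978027344), 69.15657043457031)
side 244 [ 0.51847623 -0.26224253  0.11114048]
[[ 0.5162911   0.83002839 -0.21094164]
 [-0.30563473  0.40866537  0.85998839]
 [ 0.80001932 -0.37953326  0.4646758 ]] [0.02943995 0.01415704 0.00633707]
((518.1959838867188, -277.24627685546875), (93.69278717041016, 40.077308654785156), 65.2451400756836)
foot top 659 ((555.9014282226562, -261.27996826171875), (294.5404357910156, 238.75990295410156), 78.1516342163086) [ 0.44189051 -0.39498714] [ 0.69841639 -0.10394842]
foot side 845 ((571.3509521484375, -298.00433349609375), (174.011474609375, 180.35569763183594), 69.78388977050781) [ 0.45918179 -0.39810767] [ 0.68320096 -0.19219628]
```

```bash
cat >> h.py <<'E'
yaw=np.deg2rad(-20.93); O=np.array([.5650,-.2990,0])
Rs=R.from_euler('z',yaw).as_matrix(); a=np.deg2rad(35)
Rr=Rs@R.from_euler('y',-a).as_matrix()      # rested roller
seat=O+[0,0,.03]
Rtool=np.c_[Rr[:,1],Rr[:,0],-Rr[:,2]]       # tool x=roller y, y=roller x
def go(p,Rt,pos=None,rot=None):
    s=arm.state(); pos=s['tool_pos'] if pos is None else pos
    R0=R.from_rotvec(s['ee_rot']).as_matrix() if rot is None else rot
    rv=R.from_matrix(R0.T@Rt).as_rotvec(degrees=True)
    print('shift now-axes mm',np.round(R0.T@(p-pos)*1000,1),'shift after-turn axes',np.round(Rt.T@(p-pos)*1000,1),'turn deg',np.round(rv,2))
E
python3 - <<'E'
from h import *
for n in('top','side'):
    P=np.load(f'grip_{n}.npy');q=(P-seat)@Rr*1000
    print(n,'roller-frame pct',np.percentile(q,[2,10,50,90,98],axis=0).round(1).tolist())
    k=q[:,0]>6;t=q[k];print('upper face x',np.median(t[:,0]),cv2.minAreaRect(t[:,1:].astype(np.float32)))
for n in('top','side'):
    w=np.load(n+'.npz')['w'];c=np.array([.575,.0775,0]);Rp=R.from_euler('z',2,degrees=True).as_matrix()
    q=(w-c)@Rp;
    for ly in(.036,-.036):
        print(n,[ (lambda m:(round(float(np.median(q[m][:,2]))*1000,1),int(m.sum())))((abs(q[...,0]-x)<.015)&(abs(q[...,1]-ly)<.028)&(q[...,2]<.06)) for x in(-.063,-.021,.021,.063)])
    m=(abs(q[...,0])<.12)&(abs(q[...,1])<.11)&(q[...,2]>.013)&(q[...,2]<.05)
    print('tray',cv2.minAreaRect((w[m][:,:2]*1000).astype(np.float32)))
go(seat+Rr[:,2]*(.0685+.10),Rtool)
E
```

```text
top roller-frame pct [[-8.6, -41.2, 60.7], [-4.4, -33.4, 71.7], [9.0, 2.8, 103.6], [11.2, 39.8, 115.0], [12.2, 46.1, 117.0]]
upper face x 9.983149729075993 ((1.7734298706054688, 83.11640167236328), (69.92417907714844, 88.95227813720703), 89.99530792236328)
side roller-frame pct [[-8.9, -36.6, 64.8], [-8.3, -30.0, 72.0], [-0.4, 26.8, 107.5], [9.5, 46.2, 113.4], [11.9, 48.7, 115.1]]
upper face x 8.622906986840928 ((13.942188262939453, 103.3382568359375), (41.052886962890625, 97.18059539794922), 59.31901168823242)
top [(31.9, 153), (32.0, 153), (32.7, 151), (32.8, 144)]
top [(31.6, 153), (31.3, 146), (33.8, 151), (33.4, 152)]
tray ((574.6923828125, 78.68656921386719), (181.92391967773438, 157.94932556152344), 1.3002346754074097)
side [(31.7, 162), (31.8, 164), (31.9, 156), (32.7, 160)]
side [(31.7, 137), (31.4, 131), (33.8, 133), (33.8, 129)]
tray ((576.6110229492188, 78.94468688964844), (182.1409149169922, 162.77767944335938), 2.5623066425323486)
shift now-axes mm [ 386.3 -142.3   38.3] shift after-turn axes [344.2 163.1 160.7] turn deg [-32.46  16.29 -51.79]
```

Request:
carry_out(increments="0.055 0.026 -0.0095 0 0 0 0;0.055 0.038 -0.014 0 0 0 0;0.055 0.038 -0.014 0 0 0 0;0.055 0.038 -0.014 0 0 0 0;0.055 0.038 -0.014 0 0 0 0;0.055 0.038 -0.014 0 0 0 0;0.055 0.038 -0.014 0 0 0 0;0.055 0.038 -0.014 0 0 0 0;0.055 0.038 -0.014 0 0 0 0;0.055 0.038 -0.014 0 0 0 0", newtons=100)

```text
clock: 0.93
tool_pos: [0.4603, -0.2747, 0.2065]
ee_rot: [-3.112, -0.426, 0.0]
ft_force: [0.1, -0.5, 0.4]
gripper_width: 0.0551
grip_force: 0.0
```

Request:
carry_out(increments="0.055 0 0 0 -3.246 1.629 -5.179;0.055 0 0 0 -3.246 1.629 -5.179;0.055 0 0 0 -3.246 1.629 -5.179;0.055 0 0 0 -3.246 1.629 -5.179;0.055 0 0 0 -3.246 1.629 -5.179;0.055 0 0 0 -3.246 1.629 -5.179;0.055 0 0 0 -3.246 1.629 -5.179;0.055 0 0 0 -3.246 1.629 -5.179;0.055 0 0 0 -3.246 1.629 -5.179;0.055 0 0 0 -3.246 1.629 -5.179")

```text
clock: 1.77
tool_pos: [0.4587, -0.2757, 0.2067]
ee_rot: [2.134, 1.478, 0.465]
ft_force: [1.0, -0.6, -0.2]
gripper_width: 0.0548
grip_force: 0.0
```

```bash
python3 -c "
from h import *
print(arm.state()['joint_positions'],arm.state()['joint_vel'])
go(seat+Rr[:,2]*(.0685+.10),Rtool)"
```

```text
[-0.63744049 -0.1560943  -0.65686286  0.47312021  0.1558257   1.34075378] [-0.4230476  -0.27613388 -0.6830235  -0.97073674  0.68672566 -1.35410355]
shift now-axes mm [ 16.3 -13.3  37.9] shift after-turn axes [ 16.2 -13.2  38. ] turn deg [ 0.21 -0.01  0.34]
```

Request:
carry_out(increments="0.055 0.004 -0.0033 0.009 0 0 0;0.055 0.004 -0.0033 0.009 0 0 0;0.055 0.004 -0.0033 0.009 0 0 0;0.055 0.004 -0.0033 0.009 0 0 0;0.055 0 0 0 0 0 0;0.055 0 0 0 0 0 0;0.055 0 0 0 0 0 0")

```text
clock: 2.35
tool_pos: [0.474, -0.2651, 0.1699]
ee_rot: [2.14, 1.474, 0.464]
ft_force: [0.6, -0.1, 0.8]
gripper_width: 0.0549
grip_force: 0.0
```

```bash
python3 -c "
from h import *
print(arm.state()['joint_positions'])
go(seat+Rr[:,2]*(.0685),Rtool)"
```

```text
[-0.58631198 -0.10602558 -0.72203963  0.35452713  0.12543124  1.38812396]
shift now-axes mm [  0.9  -0.8 101.9] shift after-turn axes [  0.8  -0.7 101.9] turn deg [0.04 0.05 0.04]
```

Request:
carry_out(increments="0.055 0.001 -0.001 0.017 0 0 0;0.055 0 0 0.017 0 0 0;0.055 0 0 0.017 0 0 0;0.055 0 0 0.017 0 0 0;0.055 0 0 0.017 0 0 0;0.055 0 0 0.017 0 0 0;0.055 0 0 0 0 0 0;0.055 0 0 0 0 0 0;0.055 0 0 0 0 0 0")

```text
clock: 3.1
tool_pos: [0.5281, -0.2849, 0.0863]
ee_rot: [2.14, 1.473, 0.464]
ft_force: [0.4, -0.2, -0.2]
gripper_width: 0.055
grip_force: 0.0
```

```bash
python3 -c "
from h import *
go(seat+Rr[:,2]*(.0685),Rtool)
im,w=cloud('side');np.savez('s1.npz',im=im,w=w)
cv2.imwrite('pics/s1.png',cv2.resize(im[100:220,300:420],None,fx=5,fy=5,interpolation=cv2.INTER_CUBIC)[:,:,::-1])"
```

```text
shift now-axes mm [0.  0.  0.3] shift after-turn axes [0.  0.  0.3] turn deg [0.06 0.05 0.03]
```

View pics/s1.png

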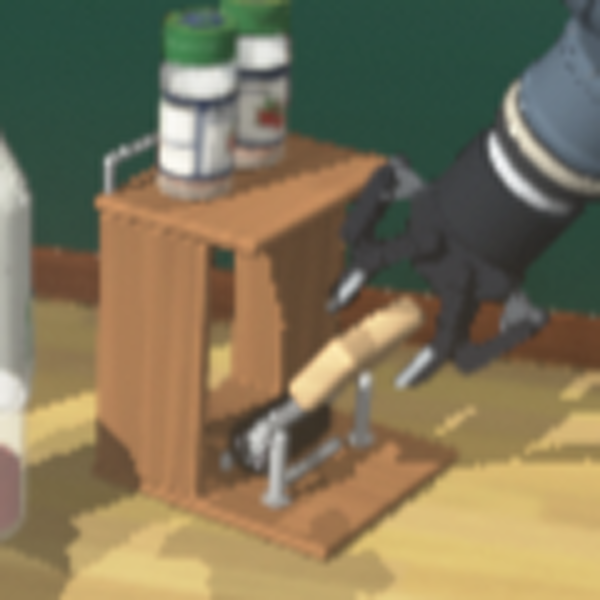

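The fingers straddle the oak grip and are well centred, at crop (375,340). I'll close them.

Request:
carry_out(increments="0.02 0 0 0 0 0 0;0.01 0 0 0 0 0 0;0.005 0 0 0 0 0 0;0.005 0 0 0 0 0 0;0.005 0 0 0 0 0 0;0.005 0 0 0 0 0 0;0.005 0 0 0 0 0 0;0.005 0 0 0 0 0 0", newtons=100)

```text
clock: 3.82
tool_pos: [0.5289, -0.2852, 0.0868]
ee_rot: [2.138, 1.472, 0.465]
ft_force: [-2.1, 1.1, 6.9]
gripper_width: 0.0195
grip_force: 99.9
```

```bash
python3 -c "
from h import *
go(seat+Rr[:,2]*(.0685),Rtool)
im,w=cloud('side');np.savez('s1.npz',im=im,w=w)
cv2.imwrite('pics/s2.png',cv2.resize(im[100:220,300:420],None,fx=5,fy=5,interpolation=cv2.INTER_CUBIC)[:,:,::-1])"
```

```text
shift now-axes mm [-0.  -1.   0.2] shift after-turn axes [-0.  -1.   0.2] turn deg [0.18 0.06 0.05]
```

View pics/s2.png

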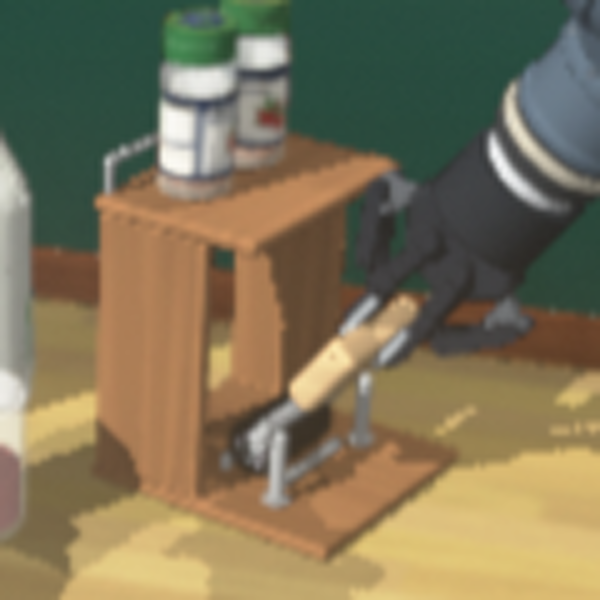

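Gripped firmly. Next I draw the roller out along its own axis.

Request:
carry_out(increments="0.005 0 0 -0.006 0 0 0;0.005 0 0 -0.012 0 0 0;0.005 0 0 -0.015 0 0 0;0.005 0 0 -0.015 0 0 0;0.005 0 0 -0.015 0 0 0;0.005 0 0 -0.015 0 0 0;0.005 0 0 -0.015 0 0 0;0.005 0 0 -0.015 0 0 0;0.005 0 0 -0.012 0 0 0;0.005 0 0 0 0 0 0")

```text
clock: 4.7
tool_pos: [0.4624, -0.2593, 0.1842]
ee_rot: [2.141, 1.474, 0.463]
ft_force: [-0.5, -0.1, -5.4]
gripper_width: 0.02
grip_force: 99.5
```

Request:
carry_out(increments="0.005 0 0 -0.01 0 0 0;0.005 0 0 0 0 0 0;0.005 0 0 0 0 0 0;0.005 0 0 0 0 0 0")

```text
clock: 5.03
tool_pos: [0.4582, -0.2577, 0.1907]
ee_rot: [2.142, 1.474, 0.463]
ft_force: [0.6, 0.2, -4.1]
gripper_width: 0.0198
grip_force: 99.5
```

```bash
cat >> h.py <<'E'
C=np.array([.5755,.0785,0]); Rp=R.from_euler('z',1.9,degrees=True).as_matrix()
Rtp=np.c_[Rp[:,1],Rp[:,0],-Rp[:,2]]
def tp(x,y,z): return C+Rp@np.array([x,y,z])   # TCP target over the pan rest
E
python3 -c "
from h import *
print(arm.state()['joint_positions'],arm.state()['ft_force'])
go(tp(-.063,-.036,.068+.020+.055),Rtp)"
```

```text
[-0.5939243  -0.16038558 -0.70271344  0.4308303   0.12960716  1.38190701] [ 0.58454169  0.20592177 -4.1473279 ]
shift now-axes mm [298.4 -72.    7.6] shift after-turn axes [296.2  65.4  47.7] turn deg [ 34.46   7.   -22.1 ]
```

Request:
carry_out(increments="0.005 0 0 0 3.446 0.7 -2.21;0.005 0 0 0 3.446 0.7 -2.21;0.005 0 0 0 3.446 0.7 -2.21;0.005 0 0 0 3.446 0.7 -2.21;0.005 0 0 0 3.446 0.7 -2.21;0.005 0 0 0 3.446 0.7 -2.21;0.005 0 0 0 3.446 0.7 -2.21;0.005 0 0 0 3.446 0.7 -2.21;0.005 0 0 0 3.446 0.7 -2.21;0.005 0 0 0 3.446 0.7 -2.21")

```text
clock: 5.87
tool_pos: [0.4595, -0.2585, 0.1912]
ee_rot: [-2.182, -2.26, 0.001]
ft_force: [0.3, -0.1, -6.4]
gripper_width: 0.02
grip_force: 99.5
```

Request:
carry_out(increments="0.005 0.02 0.004 0 0 0 0;0.005 0.036 0.008 0 0 0 0;0.005 0.036 0.008 0 0 0 0;0.005 0.036 0.008 0 0 0 0;0.005 0.036 0.008 0 0 0 0;0.005 0.036 0.008 0 0 0 0;0.005 0.036 0.008 0 0 0 0;0.005 0.036 0.008 0 0 0 0;0.005 0.024 0.005 0 0 0 0;0.005 0 0 0 0 0 0")

```text
clock: 6.7
tool_pos: [0.5154, 0.0446, 0.1907]
ee_rot: [2.179, 2.262, 0.004]
ft_force: [-0.4, -0.6, -4.8]
gripper_width: 0.0198
grip_force: 99.6
```

Request:
carry_out(increments="0.005 0 0 0 0 0 0;0.005 0 0 0 0 0 0;0.005 0 0 0 0 0 0;0.005 0 0 0 0 0 0")

```text
clock: 7.03
tool_pos: [0.5138, 0.0391, 0.1915]
ee_rot: [2.185, 2.255, 0.0]
ft_force: [0.3, -0.1, -5.4]
gripper_width: 0.0194
grip_force: 99.5
```

```bash
python3 -c "
from h import *
print(arm.state()['joint_positions'],arm.state()['ft_force'])
go(tp(-.063,-.036,.068+.020+.045),Rtp)
im,w=cloud('side');np.savez('s3.npz',im=im,w=w)
im2,w2=cloud('top');np.savez('t3.npz',im=im2,w=w2)
cv2.imwrite('pics/s3.png',cv2.resize(im[150:290,260:420],None,fx=4.5,fy=4.2,interpolation=cv2.INTER_CUBIC)[:,:,::-1])"
```

```text
[ 7.67025622e-02  2.25956766e-01 -6.88816214e-02  1.27458966e+00
 -1.14219895e-03  1.61577310e+00] [ 0.33380905 -0.11081303 -5.3549961 ]
shift now-axes mm [ 1.4 -0.1 58.5] shift after-turn axes [ 1.3  0.  58.5] turn deg [ 0.08  0.06 -0.08]
```

View pics/s3.png

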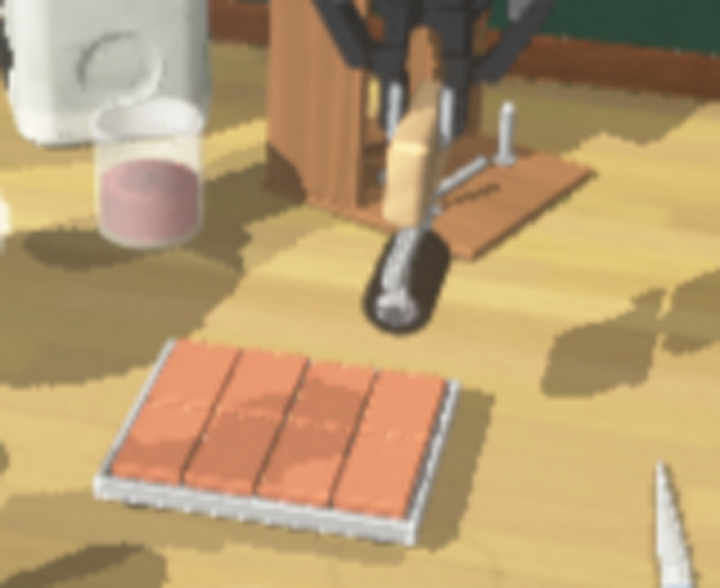

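The roller hangs upright, with the drum at crop (400,290) above and in front of the right lane. I'll lower it and feel for contact.

Request:
carry_out(increments="0.005 0.0013 0 0.01 0 0 0;0.005 0 0 0.014 0 0 0;0.005 0 0 0.014 0 0 0;0.005 0 0 0.014 0 0 0;0.005 0 0 0.01 0 0 0;0.005 0 0 0.004 0 0 0;0.005 0 0 0 0 0 0;0.005 0 0 0 0 0 0;0.005 0 0 0 0 0 0;0.005 0 0 0 0 0 0")

```text
clock: 7.97
tool_pos: [0.5143, 0.0413, 0.1266]
ee_rot: [2.182, 2.256, 0.002]
ft_force: [-0.3, 0.5, -4.5]
gripper_width: 0.02
grip_force: 99.5
```

Request:
carry_out(increments="0.005 0 0 0.001 0 0 0;0.005 0 0 0.001 0 0 0;0.005 0 0 0.001 0 0 0;0.005 0 0 0 0 0 0;0.005 0 0 0 0 0 0")

```text
clock: 8.38
tool_pos: [0.514, 0.0413, 0.123]
ee_rot: [2.183, 2.257, 0.001]
ft_force: [-0.1, 0.5, -2.8]
gripper_width: 0.0197
grip_force: 99.9
```

Request:
carry_out(increments="0.005 0 0 0.001 0 0 0;0.005 0 0 0.001 0 0 0;0.005 0 0 0 0 0 0;0.005 0 0 0 0 0 0")

```text
clock: 8.72
tool_pos: [0.5146, 0.0413, 0.1216]
ee_rot: [2.182, 2.256, 0.003]
ft_force: [0.2, 0.4, 4.0]
gripper_width: 0.0196
grip_force: 100.8
```

Request:
carry_out(increments="0.005 0 0 0.001 0 0 0;0.005 0 0 0 0 0 0;0.005 0 0 0 0 0 0;0.005 0 0 0 0 0 0;0.005 0 0 0 0 0 0")

```text
clock: 9.13
tool_pos: [0.5141, 0.0413, 0.1201]
ee_rot: [2.183, 2.256, 0.002]
ft_force: [-0.5, 0.0, 4.7]
gripper_width: 0.02
grip_force: 100.9
```

Request:
carry_out(increments="0.005 0 0 0.001 0 0 0;0.005 0 0 0 0 0 0;0.005 0 0 0 0 0 0;0.005 0 0 0 0 0 0;0.005 0 0 0 0 0 0;0.005 0 0 0 0 0 0")

```text
clock: 9.63
tool_pos: [0.5138, 0.0412, 0.1188]
ee_rot: [2.183, 2.257, 0.001]
ft_force: [0.3, 0.8, 4.1]
gripper_width: 0.0194
grip_force: 100.9
```

Request:
carry_out(increments="0.005 0 0 0.001 0 0 0;0.005 0 0 0 0 0 0;0.005 0 0 0 0 0 0;0.005 0 0 0 0 0 0;0.005 0 0 0 0 0 0;0.005 0 0 0 0 0 0")

```text
clock: 10.13
tool_pos: [0.514, 0.0413, 0.1181]
ee_rot: [2.183, 2.256, 0.001]
ft_force: [-0.6, 0.8, 7.2]
gripper_width: 0.0196
grip_force: 101.4
```

Request:
carry_out(increments="0.005 0 0 0.0007 0 0 0;0.005 0 0 0 0 0 0;0.005 0 0 0 0 0 0;0.005 0 0 0 0 0 0;0.005 0 0 0 0 0 0;0.005 0 0 0 0 0 0")

```text
clock: 10.63
tool_pos: [0.5142, 0.0413, 0.1177]
ee_rot: [2.182, 2.256, 0.002]
ft_force: [0.4, 0.4, 10.9]
gripper_width: 0.0199
grip_force: 101.7
```

Request:
carry_out(increments="0.005 0 0 0 0 0 0;0.005 0 0 0 0 0 0;0.005 0 0 0 0 0 0;0.005 0 0 0 0 0 0;0.005 0 0 0 0 0 0;0.005 0 0 0 0 0 0")

```text
clock: 11.13
tool_pos: [0.5142, 0.0413, 0.1177]
ee_rot: [2.182, 2.256, 0.002]
ft_force: [-0.1, 0.3, 9.7]
gripper_width: 0.0196
grip_force: 101.7
```

Request:
carry_out(increments="0.005 0 0 -0.005 0 0 0;0.005 0 0.014 0 0 0 0;0.005 0 0.014 0 0 0 0;0.005 0 0.014 0 0 0 0;0.005 0 0 0.001 0 0 0;0.005 0 0 0.001 0 0 0;0.005 0 0 0.001 0 0 0;0.005 0 0 0.001 0 0 0;0.005 0 0 0.001 0 0 0;0.005 0 0 0 0 0 0")

```text
clock: 11.97
tool_pos: [0.5563, 0.0426, 0.1179]
ee_rot: [2.182, 2.256, 0.003]
ft_force: [-0.2, -0.3, 11.0]
gripper_width: 0.0196
grip_force: 101.8
```

Request:
carry_out(increments="0.005 0 0 0 0 0 0;0.005 0 0 0 0 0 0;0.005 0 0 0 0 0 0;0.005 0 0 0 0 0 0")

```text
clock: 12.3
tool_pos: [0.5563, 0.0426, 0.118]
ee_rot: [2.182, 2.256, 0.003]
ft_force: [-0.8, 0.8, 10.2]
gripper_width: 0.0199
grip_force: 101.8
```

Request:
carry_out(increments="0.005 0 0 -0.008 0 0 0;0.005 0 0.014 0 0 0 0;0.005 0 0.014 0 0 0 0;0.005 0 0.014 0.001 0 0 0;0.005 0 0 0.0015 0 0 0;0.005 0 0 0.0015 0 0 0;0.005 0 0 0.001 0 0 0;0.005 0 0 0.001 0 0 0;0.005 0 0 0.001 0 0 0;0.005 0 0 0.001 0 0 0")

```text
clock: 13.13
tool_pos: [0.5984, 0.044, 0.1183]
ee_rot: [2.182, 2.256, 0.003]
ft_force: [0.1, 1.2, 10.7]
gripper_width: 0.0198
grip_force: 102.0
```

Request:
carry_out(increments="0.005 0 0 0 0 0 0;0.005 0 0 0 0 0 0;0.005 0 0 0 0 0 0;0.005 0 0 0 0 0 0")

```text
clock: 13.47
tool_pos: [0.5984, 0.044, 0.1185]
ee_rot: [2.182, 2.256, 0.003]
ft_force: [-0.1, 0.2, 8.8]
gripper_width: 0.0197
grip_force: 101.8
```

Request:
carry_out(increments="0.005 0 0 0 0 0 0;0.005 0 0 0 0 0 0;0.005 0 0 0 0 0 0;0.005 0 0 0 0 0 0")

```text
clock: 13.8
tool_pos: [0.5984, 0.044, 0.1185]
ee_rot: [2.182, 2.256, 0.003]
ft_force: [0.0, 0.3, 9.0]
gripper_width: 0.0199
grip_force: 101.8
```

Request:
carry_out(increments="0.005 0 0 -0.008 0 0 0;0.005 0 0.014 0 0 0 0;0.005 0 0.014 0 0 0 0;0.005 0 0.014 0.001 0 0 0;0.005 0 0 0.0015 0 0 0;0.005 0 0 0.0015 0 0 0;0.005 0 0 0.001 0 0 0;0.005 0 0 0.001 0 0 0;0.005 0 0 0.001 0 0 0;0.005 0 0 0.001 0 0 0")

```text
clock: 14.63
tool_pos: [0.6403, 0.0454, 0.1187]
ee_rot: [2.182, 2.256, 0.003]
ft_force: [0.2, 1.4, 10.8]
gripper_width: 0.02
grip_force: 102.0
```

Request:
carry_out(increments="0.005 0 0 0 0 0 0;0.005 0 0 0 0 0 0;0.005 0 0 0 0 0 0;0.005 0 0 0 0 0 0;0.005 0 0 0 0 0 0;0.005 0 0 0 0 0 0")

```text
clock: 15.13
tool_pos: [0.6403, 0.0454, 0.1189]
ee_rot: [2.182, 2.256, 0.003]
ft_force: [-0.7, -1.3, 8.6]
gripper_width: 0.0197
grip_force: 101.8
```

Request:
carry_out(increments="0.005 0 0 0.0007 0 0 0;0.005 0 0 0 0 0 0;0.005 0 0 0 0 0 0;0.005 0 0 0 0 0 0;0.005 0 0 0 0 0 0")

```text
clock: 15.55
tool_pos: [0.6405, 0.0454, 0.1186]
ee_rot: [2.182, 2.255, 0.004]
ft_force: [0.1, 0.0, 10.8]
gripper_width: 0.0196
grip_force: 102.1
```

Request:
carry_out(increments="0.005 0 0 0 0 0 0;0.005 0 0 0 0 0 0;0.005 0 0 0 0 0 0;0.005 0 0 0 0 0 0;0.005 0 0 0 0 0 0;0.005 0 0 0 0 0 0")

```text
clock: 16.05
tool_pos: [0.6404, 0.0454, 0.1185]
ee_rot: [2.182, 2.255, 0.004]
ft_force: [-1.3, -0.4, 11.5]
gripper_width: 0.0193
grip_force: 102.1
```

Right lane looks home, because the force holds well above the 10 N yield on every tile. I'll roll back along it at about 18 N.

Request:
carry_out(increments="0.005 0 -0.008 0.0003 0 0 0;0.005 0 -0.008 0 0 0 0;0.005 0 -0.008 0 0 0 0;0.005 0 -0.009 0 0 0 0;0.005 0 -0.009 0 0 0 0;0.005 0 0 0 0 0 0")

```text
clock: 16.55
tool_pos: [0.5969, 0.044, 0.1182]
ee_rot: [2.182, 2.256, 0.002]
ft_force: [-0.3, -0.0, 10.9]
gripper_width: 0.0199
grip_force: 102.0
```

Request:
carry_out(increments="0.005 0 -0.008 0 0 0 0;0.005 0 -0.008 0 0 0 0;0.005 0 -0.008 0 0 0 0;0.005 0 -0.009 0 0 0 0;0.005 0 -0.009 0 0 0 0;0.005 0 0 0 0 0 0")

```text
clock: 17.05
tool_pos: [0.5548, 0.0426, 0.1179]
ee_rot: [2.183, 2.256, 0.002]
ft_force: [-1.4, 0.8, 10.5]
gripper_width: 0.0198
grip_force: 101.9
```

Request:
carry_out(increments="0.005 0 -0.008 0 0 0 0;0.005 0 -0.008 0 0 0 0;0.005 0 -0.008 0 0 0 0;0.005 0 -0.009 0 0 0 0;0.005 0 -0.009 0 0 0 0;0.005 0 0 0 0 0 0")

```text
clock: 17.55
tool_pos: [0.5127, 0.0412, 0.1176]
ee_rot: [2.183, 2.256, 0.002]
ft_force: [-0.7, -0.5, 10.6]
gripper_width: 0.02
grip_force: 101.9
```

Request:
carry_out(increments="0.005 0 0 -0.012 0 0 0;0.005 0.018 0 0 0 0 0;0.005 0.018 0 0 0 0 0;0.005 0.018 0 0 0 0 0;0.005 0.018 0 0 0 0 0;0.005 0 0 0.003 0 0 0;0.005 0 0 0.003 0 0 0;0.005 0 0 0 0 0 0;0.005 0 0 0 0 0 0")

```text
clock: 18.3
tool_pos: [0.5115, 0.1135, 0.1224]
ee_rot: [2.183, 2.257, 0.003]
ft_force: [-0.1, 3.3, 1.8]
gripper_width: 0.0196
grip_force: 101.7
```

```bash
python3 -c "
from h import *
print(arm.state()['tool_pos'],arm.state()['ft_force'])
go(tp(-.063,.036,.1177),Rtp)"
```

```text
[0.51151725 0.11347795 0.12238929] [-0.14186927  3.26074307  1.78594445]
shift now-axes mm [-1.1 -0.2  4.7] shift after-turn axes [-1.1 -0.2  4.7] turn deg [ 0.11 -0.03  0.01]
```

Request:
carry_out(increments="0.005 0 0 0.001 0 0 0;0.005 0 0 0.001 0 0 0;0.005 0 0 0.001 0 0 0;0.005 0 0 0.001 0 0 0;0.005 0 0 0.0007 0 0 0;0.005 0 0 0 0 0 0;0.005 0 0 0 0 0 0;0.005 0 0 0 0 0 0")

```text
clock: 18.97
tool_pos: [0.5121, 0.1135, 0.1182]
ee_rot: [2.183, 2.256, 0.004]
ft_force: [-1.2, 5.0, 7.5]
gripper_width: 0.0198
grip_force: 102.2
```

Request:
carry_out(increments="0.005 0 0 0.0007 0 0 0;0.005 0 0 0 0 0 0;0.005 0 0 0 0 0 0;0.005 0 0 0 0 0 0")

```text
clock: 19.3
tool_pos: [0.5124, 0.1135, 0.1178]
ee_rot: [2.183, 2.256, 0.005]
ft_force: [0.2, 4.8, 10.2]
gripper_width: 0.0195
grip_force: 102.6
```

Request:
carry_out(increments="0.005 0 0 0 0 0 0;0.005 0 0 0 0 0 0;0.005 0 0 0 0 0 0;0.005 0 0 0 0 0 0")

```text
clock: 19.63
tool_pos: [0.5124, 0.1135, 0.1178]
ee_rot: [2.183, 2.256, 0.005]
ft_force: [-1.3, 5.4, 9.2]
gripper_width: 0.0198
grip_force: 102.6
```

Request:
carry_out(increments="0.005 0 0 -0.007 0 0 0;0.005 0 0.014 0 0 0 0;0.005 0 0.014 0 0 0 0;0.005 0 0.014 0.001 0 0 0;0.005 0 0 0.001 0 0 0;0.005 0 0 0.001 0 0 0;0.005 0 0 0.001 0 0 0;0.005 0 0 0.001 0 0 0;0.005 0 0 0.001 0 0 0;0.005 0 0 0.001 0 0 0")

```text
clock: 20.47
tool_pos: [0.5542, 0.1136, 0.1178]
ee_rot: [2.183, 2.254, 0.002]
ft_force: [-0.4, -0.9, 11.2]
gripper_width: 0.02
grip_force: 102.9
```

Request:
carry_out(increments="0.005 0 0 0 0 0 0;0.005 0 0 0 0 0 0;0.005 0 0 0 0 0 0;0.005 0 0 0 0 0 0")

```text
clock: 20.8
tool_pos: [0.5542, 0.1136, 0.1181]
ee_rot: [2.182, 2.254, 0.002]
ft_force: [0.1, -1.4, 10.0]
gripper_width: 0.0199
grip_force: 102.7
```

Request:
carry_out(increments="0.005 0 0 -0.007 0 0 0;0.005 0 0.014 0 0 0 0;0.005 0 0.014 0 0 0 0;0.005 0 0.014 0.001 0 0 0;0.005 0 0 0.001 0 0 0;0.005 0 0 0.001 0 0 0;0.005 0 0 0.001 0 0 0;0.005 0 0 0.001 0 0 0;0.005 0 0 0.001 0 0 0;0.005 0 0 0.001 0 0 0")

```text
clock: 21.63
tool_pos: [0.5962, 0.1152, 0.1182]
ee_rot: [2.183, 2.254, 0.002]
ft_force: [0.3, -0.5, 11.5]
gripper_width: 0.0197
grip_force: 102.9
```

Request:
carry_out(increments="0.005 0 0 0 0 0 0;0.005 0 0 0 0 0 0;0.005 0 0 0 0 0 0;0.005 0 0 0 0 0 0")

```text
clock: 21.97
tool_pos: [0.5962, 0.1152, 0.1184]
ee_rot: [2.182, 2.254, 0.003]
ft_force: [-0.5, -0.4, 9.1]
gripper_width: 0.0196
grip_force: 102.7
```

Request:
carry_out(increments="0.005 0 0 -0.007 0 0 0;0.005 0 0.014 0 0 0 0;0.005 0 0.014 0 0 0 0;0.005 0 0.014 0.001 0 0 0;0.005 0 0 0.001 0 0 0;0.005 0 0 0.001 0 0 0;0.005 0 0 0.001 0 0 0;0.005 0 0 0.001 0 0 0;0.005 0 0 0.001 0 0 0;0.005 0 0 0.001 0 0 0")

```text
clock: 22.8
tool_pos: [0.6381, 0.1168, 0.1185]
ee_rot: [2.182, 2.255, 0.003]
ft_force: [0.6, 0.5, 12.1]
gripper_width: 0.0193
grip_force: 103.0
```

Request:
carry_out(increments="0.005 0 0 0 0 0 0;0.005 0 0 0 0 0 0;0.005 0 0 0 0 0 0;0.005 0 0 0 0 0 0")

```text
clock: 23.13
tool_pos: [0.6381, 0.1168, 0.1187]
ee_rot: [2.182, 2.255, 0.003]
ft_force: [-0.8, 0.7, 9.1]
gripper_width: 0.0195
grip_force: 102.7
```

Request:
carry_out(increments="0.005 0 0 0.001 0 0 0;0.005 0 -0.014 0 0 0 0;0.005 0 -0.014 0 0 0 0;0.005 0 -0.014 0 0 0 0;0.005 0 0 0.0003 0 0 0;0.005 0 0 0 0 0 0")

```text
clock: 23.63
tool_pos: [0.5957, 0.1155, 0.118]
ee_rot: [2.182, 2.254, 0.004]
ft_force: [-0.4, -0.8, 12.5]
gripper_width: 0.0198
grip_force: 103.0
```

Request:
carry_out(increments="0.005 0 -0.014 0 0 0 0;0.005 0 -0.014 0 0 0 0;0.005 0 -0.014 0.0003 0 0 0;0.005 0 0 0 0 0 0;0.005 0 0 0 0 0 0")

```text
clock: 24.05
tool_pos: [0.5538, 0.1142, 0.1176]
ee_rot: [2.182, 2.254, 0.004]
ft_force: [-0.0, -0.1, 12.7]
gripper_width: 0.0193
grip_force: 103.1
```

Request:
carry_out(increments="0.005 0 -0.014 0 0 0 0;0.005 0 -0.014 0 0 0 0;0.005 0 -0.014 0.0003 0 0 0;0.005 0 0 0 0 0 0;0.005 0 0 0 0 0 0")

```text
clock: 24.47
tool_pos: [0.5119, 0.1128, 0.1171]
ee_rot: [2.182, 2.254, 0.004]
ft_force: [-0.2, -0.8, 13.4]
gripper_width: 0.0193
grip_force: 103.2
```

Request:
carry_out(increments="0.005 0 0 -0.014 0 0 0;0.005 0 0 -0.02 0 0 0;0.005 0 0 -0.02 0 0 0;0.005 0 0 -0.02 0 0 0;0.005 -0.02 -0.004 0 0 0 0;0.005 -0.036 -0.0064 0 0 0 0;0.005 -0.036 -0.0064 0 0 0 0;0.005 -0.036 -0.0064 0 0 0 0;0.005 -0.036 -0.0064 0 0 0 0;0.005 -0.036 -0.0064 0 0 0 0")

```text
clock: 25.3
tool_pos: [0.4802, -0.0896, 0.1885]
ee_rot: [2.184, 2.258, -0.002]
ft_force: [0.6, -0.4, -5.6]
gripper_width: 0.0198
grip_force: 101.1
```

Request:
carry_out(increments="0.005 -0.036 -0.0064 0 0 0 0;0.005 -0.036 -0.0064 0 0 0 0;0.005 -0.036 -0.0064 0 0 0 0;0.005 -0.036 -0.0064 0 0 0 0;0.005 -0.025 -0.004 0 0 0 0;0.005 0 0 0 0 0 0;0.005 0 0 0 0 0 0;0.005 0 0 0 0 0 0")

```text
clock: 25.97
tool_pos: [0.457, -0.2575, 0.1884]
ee_rot: [-2.185, -2.257, 0.0]
ft_force: [0.3, 0.2, -5.7]
gripper_width: 0.0198
grip_force: 101.2
```

```bash
python3 - <<'E'
from h import *
for n in('top','side'):
    im,w=cloud(n);q=(w-C)@Rp
    for ly in(.036,-.036):
        print(n,[ (lambda m:(round(float(np.median(q[m][:,2]))*1000,1),int(m.sum())))((abs(q[...,0]-x)<.015)&(abs(q[...,1]-ly)<.028)&(q[...,2]<.06)) for x in(-.063,-.021,.021,.063)])
cv2.imwrite('pics/s4.png',cv2.resize(im[90:230,290:430],None,fx=4.2,fy=4.2,interpolation=cv2.INTER_CUBIC)[:,:,::-1])
print(arm.state()['tool_pos'],arm.state()['ft_force'])
go(seat+Rr[:,2]*(.0685+.125),Rtool)
E
```

```text
top [(27.0, 153), (27.8, 152), (28.0, 141), (27.9, 148)]
top [(27.1, 143), (28.0, 152), (27.9, 153), (27.9, 150)]
side [(26.8, 164), (27.6, 160), (27.9, 159), (28.3, 159)]
side [(27.3, 142), (27.6, 143), (27.9, 131), (28.2, 132)]
[ 0.45761678 -0.25684421  0.18875368] [-0.6413696  -0.38293643 -5.04218401]
shift now-axes mm [-2.6  3.6  0.3] shift after-turn axes [-1.   3.4  2.7] turn deg [-34.49  -6.97  22.16]
```

View pics/s4.png

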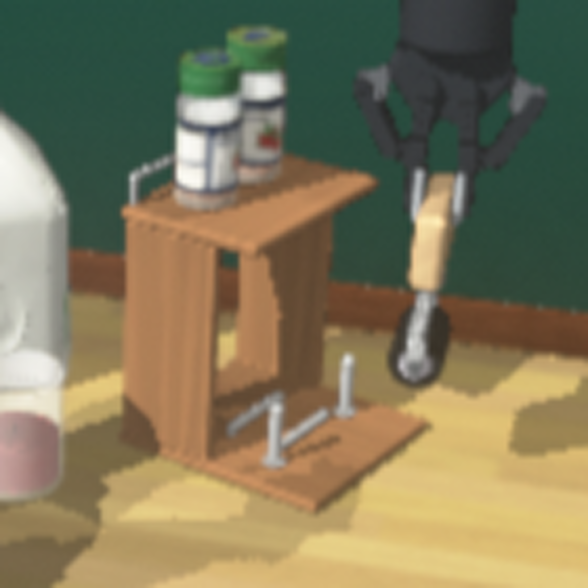

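All eight tiles lie on one plane, at 27 to 28 mm, so they are home. The roller hangs beside the stand with its drum at crop (415,345). Next I tilt it back.

Request:
carry_out(increments="0.005 0 0 0 -3.449 -0.697 2.216;0.005 0 0 0 -3.449 -0.697 2.216;0.005 0 0 0 -3.449 -0.697 2.216;0.005 0 0 0 -3.449 -0.697 2.216;0.005 0 0 0 -3.449 -0.697 2.216;0.005 0 0 0 -3.449 -0.697 2.216;0.005 0 0 0 -3.449 -0.697 2.216;0.005 0 0 0 -3.449 -0.697 2.216;0.005 0 0 0 -3.449 -0.697 2.216;0.005 0 0 0 -3.449 -0.697 2.216")

```text
clock: 26.9
tool_pos: [0.4571, -0.2561, 0.1886]
ee_rot: [2.141, 1.471, 0.467]
ft_force: [-0.1, -0.4, -6.0]
gripper_width: 0.0201
grip_force: 101.3
```

Request:
carry_out(increments="0.005 -0.001 0.0034 0.0027 0 0 0;0.005 0 0 0 0 0 0;0.005 0 0 0 0 0 0;0.005 0 0 0 0 0 0")

```text
clock: 27.23
tool_pos: [0.4628, -0.2606, 0.1896]
ee_rot: [2.14, 1.474, 0.465]
ft_force: [-0.5, -0.4, -5.7]
gripper_width: 0.0197
grip_force: 101.2
```

```bash
python3 - <<'E'
from h import *
go(seat+Rr[:,2]*(.0685+.125),Rtool)
s=arm.state();Rt=R.from_rotvec(s['ee_rot']).as_matrix();p=s['tool_pos'];print(p)
# roller frame nominal from tool: x=tool y, y=tool x, z=-tool z, origin 68.5 ahead of TCP
A=np.c_[Rt[:,1],Rt[:,0],-Rt[:,2]];o=p+Rt[:,2]*.0685
for n in('top','side'):
    im,w=cloud(n)
    if n=='side': side=im
    q=(w-o)@A*1000
    mm=np.isfinite(q).all(-1)&(abs(q[...,0])<45)&(abs(q[...,1])<62)&(q[...,2]>-35)&(q[...,2]<58)&(w[...,2]>.03)
    hs=cv2.cvtColor(im,cv2.COLOR_RGB2HSV)
    g=np.isfinite(q).all(-1)&(abs(q[...,0])<16)&(abs(q[...,1])<52)&(q[...,2]>50)&(q[...,2]<122)&(hs[...,1]>60)&(hs[...,2]>110)
    for nm,k in(('drum/yoke',mm),('grip',g)):
        P=q[k];print(n,nm,len(P),np.percentile(P,[2,10,50,90,98],axis=0).round(0).tolist())
    d=q[mm&(abs(q[...,1])<28)&(q[...,2]<22)]
    if len(d)>20:
        from scipy.optimize import least_squares
        r=least_squares(lambda c:np.hypot(d[:,0]-c[0],d[:,2]-c[1])-20,[0,0],loss='soft_l1');print(n,'drum centre',r.x,len(d))
cv2.imwrite('pics/s5.png',cv2.resize(side[90:230,290:430],None,fx=4.2,fy=4.2,interpolation=cv2.INTER_CUBIC)[:,:,::-1])
E
```

```text
shift now-axes mm [ 0.6 -2.1 -0.1] shift after-turn axes [ 0.6 -2.1 -0.1] turn deg [0.05 0.01 0.06]
[ 0.46280326 -0.2605685   0.18959718]
top drum/yoke 456 [[-4.0, -53.0, -6.0], [-1.0, -36.0, 2.0], [5.0, 4.0, 18.0], [19.0, 39.0, 41.0], [20.0, 57.0, 50.0]]
top grip 334 [[-10.0, -41.0, 64.0], [-4.0, -32.0, 69.0], [9.0, 19.0, 91.0], [10.0, 43.0, 114.0], [12.0, 46.0, 115.0]]
top drum centre [ 0.06788925 -1.95555928] 189
side drum/yoke 257 [[-16.0, -30.0, -19.0], [-13.0, -17.0, -11.0], [-2.0, 29.0, 9.0], [17.0, 42.0, 37.0], [21.0, 59.0, 41.0]]
side grip 212 [[-10.0, -35.0, 63.0], [-8.0, -16.0, 71.0], [1.0, 40.0, 107.0], [9.0, 47.0, 112.0], [11.0, 49.0, 113.0]]
side drum centre [ 3.66933313 -4.28483764] 95
```

View pics/s5.png

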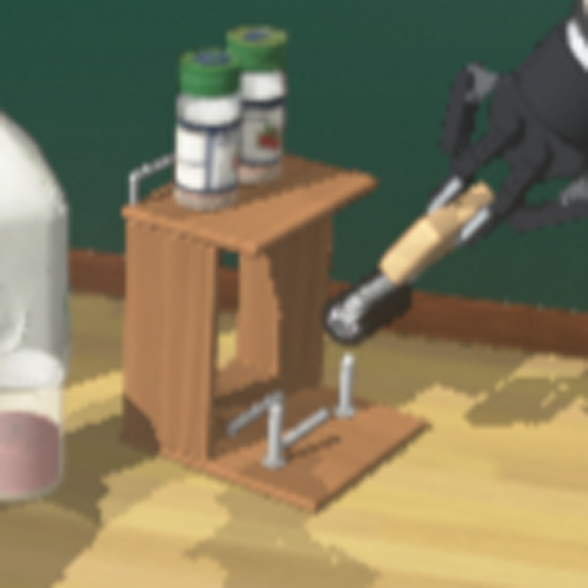

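The grasp is essentially unchanged: the drum sits about 2 mm farther out along the roller's axis than nominal. I'll slide it back in along that axis.

Request:
carry_out(increments="0.005 0.0006 -0.001 0.008 0 0 0;0.005 0 0 0.012 0 0 0;0.005 0 0 0.012 0 0 0;0.005 0 0 0.012 0 0 0;0.005 0 0 0.012 0 0 0;0.005 0 0 0.012 0 0 0;0.005 0 0 0.012 0 0 0;0.005 0 0 0.012 0 0 0;0.005 0 0 0.008 0 0 0;0.005 0 0 0 0 0 0")

```text
clock: 28.17
tool_pos: [0.5148, -0.2798, 0.1042]
ee_rot: [2.143, 1.474, 0.464]
ft_force: [-0.6, 0.3, -5.9]
gripper_width: 0.0196
grip_force: 101.3
```

Request:
carry_out(increments="0.005 0 0 0.004 0 0 0;0.005 0 0 0.003 0 0 0;0.005 0 0 0 0 0 0;0.005 0 0 0 0 0 0;0.005 0 0 0 0 0 0")

```text
clock: 28.58
tool_pos: [0.5185, -0.2814, 0.101]
ee_rot: [2.141, 1.472, 0.465]
ft_force: [0.3, -0.3, -6.6]
gripper_width: 0.0194
grip_force: 101.2
```

```bash
python3 - <<'E'
from h import *
go(np.array([.5289,-.2852,.0868]),Rtool)
E
```

```text
shift now-axes mm [ 0.2  0.9 18. ] shift after-turn axes [ 0.2  0.9 18. ] turn deg [ 0.1   0.04 -0.03]
```

Request:
carry_out(increments="0.005 0 0.0009 0.004 0 0 0;0.005 0 0 0.004 0 0 0;0.005 0 0 0.003 0 0 0;0.005 0 0 0.002 0 0 0;0.005 0 0 0.001 0 0 0;0.005 0 0 0 0 0 0;0.005 0 0 0 0 0 0;0.005 0 0 0 0 0 0")

```text
clock: 29.25
tool_pos: [0.527, -0.2847, 0.09]
ee_rot: [2.141, 1.472, 0.465]
ft_force: [2.9, -1.2, -5.0]
gripper_width: 0.0197
grip_force: 101.1
```

Request:
carry_out(increments="0.005 0 0 0.001 0 0 0;0.005 0 0 0.001 0 0 0;0.005 0 0 0 0 0 0;0.005 0 0 0 0 0 0;0.005 0 0 0 0 0 0")

```text
clock: 29.67
tool_pos: [0.5281, -0.2852, 0.0883]
ee_rot: [2.141, 1.472, 0.465]
ft_force: [4.4, -1.2, -5.0]
gripper_width: 0.0197
grip_force: 101.1
```

```bash
python3 - <<'E'
from h import *
go(np.array([.5289,-.2852,.0868]),Rtool)
E
```

```text
shift now-axes mm [ 0.3 -0.2  1.7] shift after-turn axes [ 0.3 -0.2  1.7] turn deg [ 0.1   0.04 -0.03]
```

Request:
carry_out(increments="0.005 0 0 0.001 0 0 0;0.005 0 0 0.0007 0 0 0;0.005 0 0 0 0 0 0;0.005 0 0 0 0 0 0;0.005 0 0 0 0 0 0")

```text
clock: 30.08
tool_pos: [0.5289, -0.2854, 0.0871]
ee_rot: [2.14, 1.472, 0.465]
ft_force: [-1.8, 1.7, 5.7]
gripper_width: 0.0195
grip_force: 102.6
```

Request:
carry_out(increments="0.005 0 0 0.001 0 0 0;0.005 0 0 0.0 0 0 0;0.005 0 0 0 0 0 0;0.005 0 0 0 0 0 0")

```text
clock: 30.42
tool_pos: [0.5294, -0.2856, 0.0864]
ee_rot: [2.14, 1.472, 0.465]
ft_force: [-6.1, 2.7, 9.6]
gripper_width: 0.0196
grip_force: 103.5
```

The drum is seated, with the same contact force as when I grasped it. I'll ease off and release.

Request:
carry_out(increments="0.005 0 0 -0.0007 0 0 0;0.012 0 0 0 0 0 0;0.02 0 0 0 0 0 0;0.03 0 0 0 0 0 0;0.04 0 0 0 0 0 0;0.052 0 0 0 0 0 0;0.052 0 0 0 0 0 0;0.052 0 0 0 0 0 0;0.052 0 0 0 0 0 0")

```text
clock: 31.17
tool_pos: [0.5287, -0.2853, 0.0862]
ee_rot: [2.141, 1.473, 0.465]
ft_force: [-0.7, -0.0, -0.6]
gripper_width: 0.052
grip_force: 0.0
```

Request:
carry_out(increments="0.052 0 0 -0.008 0 0 0;0.052 0 0 -0.012 0 0 0;0.052 0 0 -0.014 0 0 0;0.052 0 0 -0.014 0 0 0;0.052 0 0 -0.014 0 0 0;0.052 0 0 -0.014 0 0 0;0.052 0 0 -0.014 0 0 0;0.052 0 0 -0.014 0 0 0;0.052 0 0 0 0 0 0;0.052 0 0 0 0 0 0")

```text
clock: 32.0
tool_pos: [0.4732, -0.2642, 0.1726]
ee_rot: [2.139, 1.471, 0.466]
ft_force: [-0.2, 0.3, -1.6]
gripper_width: 0.052
grip_force: 0.0
```

```bash
python3 - <<'E'
from h import *
for n in('top','side'):
    im,w=cloud(n);q=(w-seat)@Rr*1000
    hs=cv2.cvtColor(im,cv2.COLOR_RGB2HSV)
    g=np.isfinite(q).all(-1)&(abs(q[...,0])<18)&(abs(q[...,1])<55)&(q[...,2]>50)&(q[...,2]<125)&(hs[...,1]>50)&(hs[...,2]>100)&(w[...,2]>.07)
    P=q[g];print(n,len(P),np.percentile(P,[2,10,50,90,98],axis=0).round(1).tolist())
cv2.imwrite('pics/s6.png',cv2.resize(im[90:230,290:430],None,fx=4.2,fy=4.2,interpolation=cv2.INTER_CUBIC)[:,:,::-1])
E
```

```text
top 405 [[-8.9, -41.8, 63.7], [-5.1, -34.2, 71.7], [8.8, 2.6, 103.8], [11.1, 39.6, 114.9], [11.9, 45.6, 117.1]]
side 241 [[-9.0, -39.4, 62.5], [-8.2, -29.3, 72.0], [-0.6, 25.7, 107.3], [9.6, 45.9, 113.2], [11.6, 47.9, 114.9]]
```

View pics/s6.png

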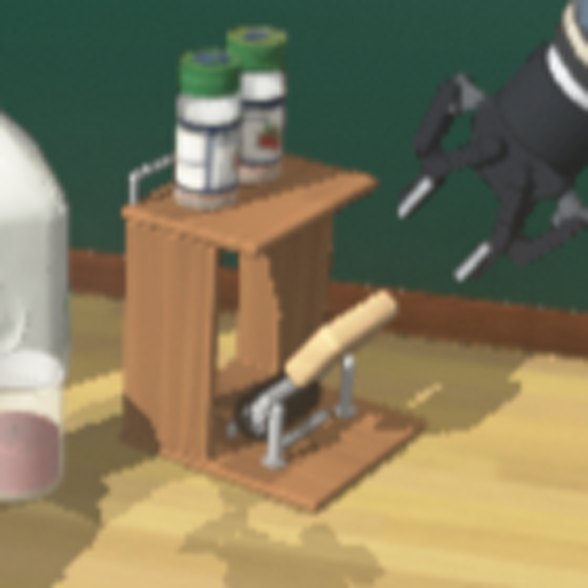

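The roller lies in its stand just as at the start, with its drum at crop (275,400). The gripper is clear.

```bash
python3 -c "
from bench import arm
print(arm.job_done())"
```

```text
the job is handed in; nothing more can be done
None
```

I handed the job in at about 32 s (limit 70 s): all eight tiles were pressed and rolled home with the wrist reading about 16–19 N, and the roller is released in its stand as it first lay; I got no verdict back.

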